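# Pack the dispatch check kit under and in its cantilever tray

### The arm

A 7-joint arm with a two-finger parallel gripper is mounted at the origin on a cart in front of the work surface, level with it; the furniture and walls round the work are solid. World frame = base frame: x ahead of the robot, y to its left, z up, the work surface at z = 0. Lengths are in m, angles in rad, forces in N, time in s.
With the tool pointing down it reaches from about 0.425 to 0.925 m from the base axis. Payload 6.8 kg.
Tool frame: the origin (TCP) lies where the fingers leave the gripper's body, on its centre line; the fingertips stand 73 mm ahead of it and the grasp point (between the pads) lies 54 mm ahead of it; z points along the fingers, y is the line along which they close (so a half turn about z gives the same grasp; the last joint's range is limited). The gripper opens to 85 mm and grips with 20 to 120 N. Pads are 22 mm wide; open, the fingers measure 114 mm over their backs; the gripper's body (76 mm by 85 mm) begins 54 mm behind the grasp point. The pads swing forward as they close: fully open they stand 13 mm farther back than shut.
Start: joints at [-1.429, 0.477, 0.022, 1.555, -0.011, 1.109, -0.083], TCP at [0.167, 0.654, 0.304] pointing down, gripper open.
Joint ranges: [-2.96, 2.96], [-0.34, 2.1], [-1.41, 1.46], [0.24, 2.44], [-1.37, 4.51], [0.17, 1.92], [-2.96, 2.96]. Speed limits (rad/s): [2.39, 2.39, 3.14, 3.14, 3.14, 3.14, 3.14].

### API

Orientations are given as a rotation vector (axis times angle).
In Python, from bench import r gives the robot as it stands.
- The arm moves only by the shell command python3 drive.py [OPENING] [FORCE], which reads ROWS from standard input. ROWS is a JSON list that holds a single list of rows (three levels of brackets), with 1 to 5 rows, each of 6 numbers: dx, dy, dz in parts of the range, where 1.0 means 0.5 m, then a rotation vector rx, ry, rz in normalised numbers (1 is 2 pi rad); each row is the pose to reach, as a shift and turn from the pose commanded when the command began, along the tool's axes at that moment; what a row does not reach only later rows make up. A row lasts 1/10 s, in which the tool goes at most 0.05 m and 0.15 rad, less where a joint would pass 70% of its speed; a pose out of reach is approached as far as the arm can. OPENING is the finger opening in m, set as the command begins (- or left out keeps the last). The fingers move at their own pace and stop on an object; FORCE is the grip in N (left out, the last holds). Time passes only in rows, so rows that do not move let the fingers close. It prints the time, the measured TCP pose, the force, the opening and the grip force at its end. Input that does not fit is refused with a message, and nothing moves.
- r.get_obs(): the state, without advancing time (a new reading comes with each control period).
- r.grab_frame(name): name is "side" or "top"; returns (picture, depth): 420x560x3 uint8, blue, green, red; 420x560 float32, m along the optical axis (not along the pixel's ray), 0 where there is no reading.
- r.camera_info(name): a dict with "camera_matrix" (3x3 intrinsics, pixels), "R" (3x3) and "t" (3): a world point X has camera coordinates R X + t. Camera axes: x right, y down, z forward; pixel columns grow to the right and rows downward; lengths in m; the calibration is good to about 2 mm. A picture is of the moment at which its call begins. camera_info takes no time and is no camera call.
- r.hand_in(): hands the job in; it is judged then, once.
The state is a dict: "clock": time; "joints": joint angles; "qvel": joint speeds; "tau": joint torques, N m; "tcp_pos": TCP position; "orientation": TCP orientation; "contact_force": force on the tool from outside, world axes, zero at the start; "moment": the same for the moment, N m; "grip_width": finger opening in m; "gripper_force": force on a finger pad.
Only numpy, scipy, OpenCV 4.12 (cv2) and the standard library are available. Lean on these libraries where they do the work, as an engineer would, in place of code of your own. Each camera call takes 0.05 s, during which the arm holds its last target. There are 200 camera calls.

### The job

Pack the blue check kit for the loading dock: swing its top tray up and over on its arms by the red handle, then set the tape measure, the large check weight and the small label roll upright in the foam cut-outs underneath that are shaped for them. Swing the tray back down by its handle until it is fully home, without letting it drop, and lay the black marker in the tray's empty foam slot. The small weight, the white tape roll and the red marker do not belong in the kit: leave them where they are.

Things in the scene. Friction and masses are not known exactly. Their poses are not given: they have to be found in the camera images.
- kit_box: blue steel box, fixed, 170 (x) x 268 (y) x 68 mm high, swing arms outside its short ends (282 mm over them). Origin: centre of the underside, on the bench, z up; x points the way the tray opens (to the robot's right). Under the tray: walls 4 mm, yellow floor 5 mm above the bench, on it 10 mm of black foam (top at 15 mm) with 3 cut-outs down to the floor, all at box x = 0.
- tray_handle (a point): centre of the red grip on the tray, axes as the box's. Grip 14 (x) x 104 (y) x 16 mm on a 5 mm web; closed, it is 117 mm above the bench over the box's centre. Blue tray 170 x 268 mm, wall tops 22 mm below this point, foam top 37, yellow slot floors 43 below. The empty slot, 35 (x) x 155 (y) mm, has its middle at x = -45 mm, y = 0 from here; a grey cutter is fixed in the other slot.
- swing (a joint): arm angle q, rad: 0 closed (home), 2.27 open at its stop. The tray (0.5 kg) stays level; from closed its handle moves, in box axes, by x = 110 mm (cos 0.436 - cos(0.436+q)), z = 110 mm (sin(0.436+q) - sin 0.436): 64 mm up midway, and when open 199 mm along the box's +x at the first height. It swings freely, falls by its weight to either stop and rests there.
- tape_measure: grey and black tape measure standing on its base, 39 (x) x 81 (y) x 62 mm high; grasp across the case, 36 mm wide along x. Origin: centre of its underside. Its place: the rectangular cut-out at box y = +78 mm, 99 mm along the box's x by 57 mm along its y (either way round).
- weight_500: the large light-grey check weight: cylinder of diameter 38 mm, 41 mm high, a knob of diameter 20 mm on top, 58 mm high in all, 0.5 kg. Origin: centre of its underside. Its place: the round cut-out of diameter 56 mm at box y = 0.
- label_roll_small: small roll of white labels with a brown core, lying flat, diameter 58 mm, 26 mm high. Origin: centre of its underside. Its place: the round cut-out of diameter 76 mm at box y = -86 mm.
- marker_black: black and white marker lying on the bench, 17 (x) x 135 (y) x 18 mm high. Origin: middle of its length, at its underside. Its place: the tray's empty slot, along the box's y, either way round.
- weight_200: look-alike, not for the kit: the small weight, diameter 29 mm, 44 mm high. Origin: centre of its underside.
- tape_white: look-alike, not for the kit: roll of white tape with a wide open core, diameter 79 mm, 20 mm high, lying flat. Origin: centre of its underside.
- marker_red: look-alike, not for the kit: red and white marker, 17 (x) x 135 (y) x 18 mm high. Origin: middle of its length, at its underside.

How it is judged:
By the outcome, as a careful person would: the job done as asked, in the order asked, and still so for the second after the job is handed in, with the robot touching nothing.
It also fails if it takes over 138 s, if anything falls off the work surface, if the arm or the gripper's body presses on something with over 40 N, if the wrist force passes 120 N, or if a joint passes its speed limit or range.

## Working session

There is one attempt and no reset: what is moved stays moved. The work goes in short steps, Python scripts to look and compute and a shell command to move; the robot and the scene stay as the last step left them, time stands still between calls to the robot, and variables do not carry over. Pictures are saved under pics/ and viewed, at most 14 in all, crops included, and the job is handed in when it is done.

```bash
ls; mkdir -p pics
python3 - <<'E'
from bench import r
import cv2,numpy as np
o=r.get_obs();print({k:np.round(v,3).tolist() for k,v in o.items()})
for n in("top","side"):
    p,d=r.grab_frame(n);cv2.imwrite(f"pics/{n}0.png",p);np.save(f"pics/{n}0.npy",d)
    c=r.camera_info(n);print(n,{k:np.round(v,3).tolist() for k,v in c.items()})
E
```

```text
bench.py
drive.py
pics
{'clock': 0.0, 'joints': [-1.429, 0.478, 0.022, 1.556, -0.011, 1.109, -0.083], 'qvel': [-0.0, -0.001, -0.002, -0.0, -0.0, 0.001, 0.0], 'tau': [-0.0, -59.644, 1.608, -28.12, 0.012, 0.009, 0.0], 'tcp_pos': [0.167, 0.654, 0.303], 'orientation': [-0.391, -3.117, 0.003], 'contact_force': [-1.239, -0.618, 0.804], 'moment': [-0.007, 0.018, -0.029], 'gripper_force': 0.0, 'grip_width': 0.085}
top {'camera_matrix': [[386.2, 0.0, 283.236], [0.0, 386.2, 205.949], [0.0, 0.0, 1.0]], 'R': [[-0.046, -0.999, -0.001], [-0.975, 0.045, -0.219], [0.219, -0.009, -0.976]], 't': [0.137, 0.554, 0.894]}
side {'camera_matrix': [[479.515, 0.0, 281.071], [0.0, 479.515, 209.653], [0.0, 0.0, 1.0]], 'R': [[-0.993, -0.118, -0.024], [-0.039, 0.499, -0.865], [0.115, -0.858, -0.5]], 't': [0.543, 0.044, 1.254]}
```

View pics/top0.png

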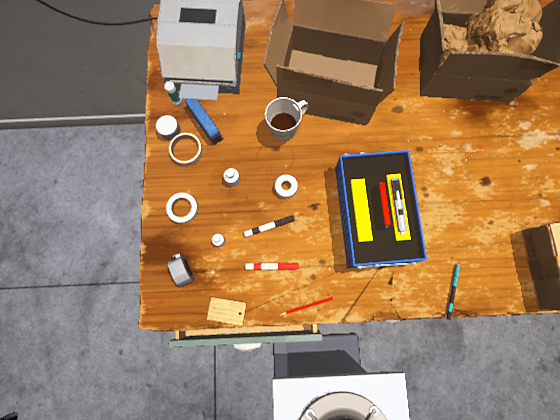

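View pics/side0.png

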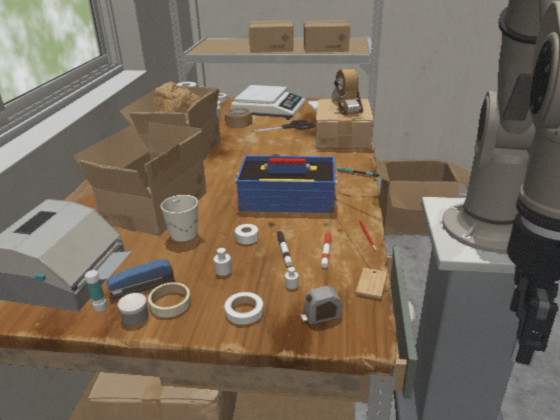

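The top view shows the large weight at (231,177), small weight (218,240), label roll (286,186), white tape (182,207), black marker (270,226), red marker (272,266), tape measure (179,269), and the box around (382,208) with its red handle at (384,205) and empty slot at (362,210).

```bash
cat > h.py <<'E'
import numpy as np,cv2
from bench import r
from scipy.spatial.transform import Rotation as Ro
def cloud(n,d=None,p=None):
    if d is None: p,d=r.grab_frame(n)
    c=r.camera_info(n);K=c["camera_matrix"];v,u=np.mgrid[:d.shape[0],:d.shape[1]]
    C=np.stack([(u-K[0][2])*d/K[0][0],(v-K[1][2])*d/K[1][1],d],-1)
    W=(C-np.array(c["t"]))@np.array(c["R"]); W[d==0]=np.nan
    return p,W
def pose():
    o=r.get_obs();return np.array(o["tcp_pos"]),Ro.from_rotvec(o["orientation"])
def go(grasp,yaw):
    """tool-axes shift+turn bringing the TCP to a position, tool down, tool y (closing line) at yaw in world (mod pi)"""
    p,R=pose();best=None
    for k in(0,np.pi):
        a=yaw+k;y=np.array([np.cos(a),np.sin(a),0]);z=np.array([0,0,-1.]);T=np.stack([np.cross(y,z),y,z],1)
        rv=(R.inv()*Ro.from_matrix(T)).as_rotvec()
        if best is None or np.linalg.norm(rv)<np.linalg.norm(best): best=rv
    s=R.inv().apply(np.array(grasp)-p)
    print("shift",s.round(4),"rot",best.round(4),"dist",np.linalg.norm(s).round(3));return s,best
E
python3 - <<'E'
from h import *
P={};
for n in("top","side"):
    p=cv2.imread(f"pics/{n}0.png");P[n]=(p,cloud(n,np.load(f"pics/{n}0.npy"),p)[1])
W=P["top"][1];S=P["side"][1]
b=W[280:290,230:280].reshape(-1,3);print("bench z",np.nanmean(b,0),np.nanstd(b,0))
for nm,u,v,rad in(("w500",231,177,16),("w200",218,240,14),("label",286,186,18),("tapew",182,207,22),("tm",179,269,22),("mb",270,226,32),("mr",272,266,32)):
    c0=W[v,u] if np.isfinite(W[v,u,0]) else W[v-3,u-3]
    for cn,X in(("top",W),("side",S)):
        Q=X.reshape(-1,3);R_=.05 if nm[0]!='m' else .08
        m=(np.linalg.norm(Q[:,:2]-c0[:2],axis=1)<R_)&(Q[:,2]>.008)&(Q[:,2]<.09);q=Q[m]
        if len(q)<5: print(nm,cn,len(q));continue
        zt=np.percentile(q[:,2],97);t=q[q[:,2]>zt-.006]
        print(nm,cn,len(q),"ztop",zt.round(4),"all",cv2.minAreaRect((q[:,:2]*1000).astype(np.float32)),"top",cv2.minAreaRect((t[:,:2]*1000).astype(np.float32)))
Q=W.reshape(-1,3);col=P["top"][0].reshape(-1,3).astype(int)
near=(Q[:,0]>.3)&(Q[:,0]<.9)&(Q[:,1]>-.4)&(Q[:,1]<.1)
for nm,X,img in(("top",W,P["top"][0]),("side",S,P["side"][0])):
    Q=X.reshape(-1,3);c=img.reshape(-1,3).astype(int)
    k=(Q[:,2]>.106)&(Q[:,2]<.135)&(c[:,2]>120)&(c[:,1]<70)&(c[:,0]<70)&(Q[:,0]>.3)&(Q[:,0]<.9)
    q=Q[k];print(nm,"handle",len(q),cv2.minAreaRect((q[:,:2]*1000).astype(np.float32)),np.percentile(q[:,2],[5,50,95]))
    k=(Q[:,2]>.085)&(Q[:,2]<.105)&(Q[:,0]>.3)&(Q[:,0]<.9)&(Q[:,1]<.1)&(Q[:,1]>-.4)&(c[:,0]>c[:,2]+30)
    q=Q[k];print(nm,"tray rim",len(q),cv2.minAreaRect((q[:,:2]*1000).astype(np.float32)),np.median(q[:,2]))
E
```

```text
bench z [ 0.37430264  0.19310735 -0.00171402] [0.0073     0.03644981 0.00178336]
w500 top 210 ztop 0.0597 all ((653.9226684570312, 242.84954833984375), (37.4316520690918, 37.06516647338867), 33.814369201660156) top ((654.0960083007812, 243.8070068359375), (18.69774055480957, 18.063568115234375), 78.75679779052734)
w500 side 340 ztop 0.0589 all ((651.977294921875, 250.385498046875), (37.742008209228516, 34.570404052734375), 16.55850601196289) top ((653.4234008789062, 246.8406982421875), (18.82642364501953, 19.267478942871094), 39.36663055419922)
w200 top 120 ztop 0.0451 all ((490.3603210449219, 280.11505126953125), (27.607297897338867, 27.86532974243164), 24.17665672302246) top ((490.5432434082031, 280.38006591796875), (12.502935409545898, 15.009974479675293), 89.39493560791016)
w200 side 202 ztop 0.0448 all ((488.25457763671875, 285.1596374511719), (26.52229118347168, 28.452407836914062), 4.0640034675598145) top ((489.0443115234375, 283.5459289550781), (14.588851928710938, 13.37495231628418), 79.43986511230469)
label top 349 ztop 0.029 all ((623.6409912109375, 101.98995208740234), (5
[... 2148 characters left out ...]
154052734375) top ((417.7626647949219, 152.193115234375), (134.05154418945312, 15.73142147064209), 87.2440185546875)
top handle 268 ((542.0233764648438, -121.28089141845703), (102.54193115234375, 13.913172721862793), 2.4648287296295166) [0.11974118 0.12450675 0.12751194]
top tray rim 877 ((542.0531616210938, -122.0152359008789), (271.1805114746094, 172.2286376953125), 2.187028169631958) 0.09673533716633431
side handle 132 ((542.50390625, -115.74623107910156), (99.37701416015625, 16.184526443481445), 1.7228012084960938) [0.11644221 0.1224711  0.12604943]
side tray rim 955 ((543.2264404296875, -119.25377655029297), (270.3188781738281, 180.15701293945312), 2.188992500305176) 0.09321386625557379
```

Run:
```python
from h import *
go([.32,.46,.303],np.deg2rad(92.2))
```

```text
shift [-0.1963 -0.1498  0.0003] rot [-1.700e-03 -1.000e-04 -2.882e-01] dist 0.247
```

Careful with the scale: shifts go in shares of 0.5 m and turns go in shares of 2 pi rad. That gives: -0.196 m is -0.392, -0.157 m is -0.314, -0.288 rad is -0.0458.

```bash
echo '[[[-0.078, -0.06, 0, 0, 0, -0.0095], [-0.156, -0.12, 0, 0, 0, -0.0191], [-0.236, -0.18, 0, 0, 0, -0.0286], [-0.314, -0.24, 0, 0, 0, -0.0382], [-0.392, -0.3, 0, 0, 0, -0.0458]]]' | python3 drive.py 0.05 40
echo '[[[-0.04, -0.08, 0, 0, 0, 0], [-0.08, -0.16, 0, 0, 0, 0], [-0.12, -0.24, 0, 0, 0, 0], [-0.16, -0.32, 0, 0, 0, 0], [-0.2, -0.4, 0, 0, 0, 0]]]' | python3 drive.py
echo '[[[-0.04, -0.08, 0, 0, 0, 0], [-0.08, -0.16, 0, 0, 0, 0], [-0.12, -0.24, 0, 0, 0, 0], [-0.16, -0.32, 0, 0, 0, 0], [-0.2, -0.4, 0, 0, 0, 0]]]' | python3 drive.py
echo '[[[0, -0.09, 0, 0, 0, 0], [0, -0.18, 0, 0, 0, 0], [0, -0.27, 0, 0, 0, 0], [0, -0.36, 0, 0, 0, 0], [0, -0.36, 0, 0, 0, 0]]]' | python3 drive.py
python3 -c "
from h import *
go([.5422,-.119,.24],np.deg2rad(92.2))"
```

```text
clock: 0.6
tcp_pos: [0.3206, 0.4583, 0.3036]
orientation: [0.064, -3.141, 0.001]
contact_force: [0.8, 0.1, 0.4]
grip_width: 0.05
gripper_force: 0.0
clock: 1.1
tcp_pos: [0.4277, 0.2624, 0.3038]
orientation: [0.06, -3.141, 0.0]
contact_force: [0.7, 0.1, 0.0]
grip_width: 0.0499
gripper_force: 0.0
clock: 1.6
tcp_pos: [0.5352, 0.0665, 0.3037]
orientation: [0.06, -3.141, -0.0]
contact_force: [0.7, -0.2, 0.5]
grip_width: 0.0497
gripper_force: 0.0
clock: 2.1
tcp_pos: [0.5405, -0.1193, 0.304]
orientation: [0.043, -3.141, 0.005]
contact_force: [-0.2, 0.4, 0.3]
grip_width: 0.05
gripper_force: 0.0
shift [-0.0017  0.0005  0.064 ] rot [-0.0035 -0.0003 -0.0108] dist 0.064
```

To row units: 0.13 m is 0.26, 0.12 m is 0.24.

```bash
echo '[[[-0.004, 0, 0.07, 0, 0, 0], [-0.004, 0, 0.14, 0, 0, 0], [-0.004, 0, 0.2, 0, 0, 0], [-0.004, 0, 0.24, 0, 0, 0], [-0.004, 0, 0.26, 0, 0, 0]]]' | python3 drive.py
echo '[[[0, 0, 0.004, 0, 0, 0], [0, 0, 0.004, 0, 0, 0], [0, 0, 0.004, 0, 0, 0]]]' | python3 drive.py 0.03
echo '[[[0, 0, 0, 0, 0, 0], [0, 0, 0, 0, 0, 0], [0, 0, 0, 0, 0, 0], [0, 0, 0, 0, 0, 0]]]' | python3 drive.py 0.0 40
python3 - <<'E'
from h import *
p,W=cloud("side");cv2.imwrite("pics/s1.png",cv2.resize(p[100:300,180:400],None,fx=3,fy=3))
E
```

```text
clock: 2.6
tcp_pos: [0.5425, -0.1109, 0.1717]
orientation: [0.061, -3.137, -0.001]
contact_force: [-0.4, 0.3, 0.2]
grip_width: 0.0502
gripper_force: 0.0
clock: 2.9
tcp_pos: [0.5441, -0.1122, 0.1729]
orientation: [-0.059, 3.14, -0.001]
contact_force: [0.4, -1.7, -0.8]
grip_width: 0.0303
gripper_force: 1.1
clock: 3.3
tcp_pos: [0.5442, -0.1193, 0.1737]
orientation: [-0.051, 3.137, -0.014]
contact_force: [0.5, -20.5, -2.1]
grip_width: 0.013
gripper_force: 42.5
```

View pics/s1.png

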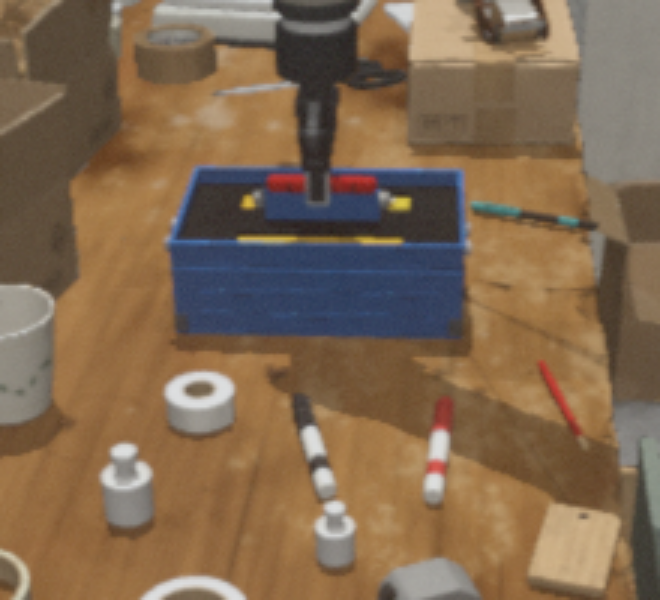

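The fingers are on the middle of the red grip (crop (318,185)), with opening 13 mm. The handle is gripped, and the arm's pull shows it at y = -0.119, matching the mean of both cameras.

To row units: -0.007 m is -0.014, -0.003 m is -0.006.

```bash
python3 -c "
import numpy as np
q=np.linspace(0,2.27,21);x=110*(np.cos(.436)-np.cos(.436+q));z=110*(np.sin(.436+q)-np.sin(.436))
for i in range(0,20,5):
  print([(-(x[j]-x[i]).round(1),-(z[j]-z[i]).round(1)) for j in range(i+1,i+6)])"
echo '[[[0, -0.006, 0, 0, 0, 0], [0, -0.014, 0, 0, 0, 0], [0, -0.014, 0, 0, 0, 0]]]' | python3 drive.py - 50
```

```text
[(np.float64(-5.9), np.float64(-11.0)), (np.float64(-13.0), np.float64(-21.2)), (np.float64(-21.2), np.float64(-30.6)), (np.float64(-30.5), np.float64(-39.0)), (np.float64(-40.6), np.float64(-46.3))]
[(np.float64(-10.9), np.float64(-6.1)), (np.float64(-22.4), np.float64(-10.9)), (np.float64(-34.4), np.float64(-14.4)), (np.float64(-46.7), np.float64(-16.5)), (np.float64(-59.1), np.float64(-17.2))]
[(np.float64(-12.5), np.float64(0.7)), (np.float64(-24.8), np.float64(2.8)), (np.float64(-36.7), np.float64(6.3)), (np.float64(-48.2), np.float64(11.2)), (np.float64(-59.1), np.float64(17.3))]
[(np.float64(-10.1), np.float64(7.3)), (np.float64(-19.4), np.float64(15.7)), (np.float64(-27.6), np.float64(25.1)), (np.float64(-34.7), np.float64(35.3)), (np.float64(-40.6), np.float64(46.3))]
clock: 3.65
tcp_pos: [0.5444, -0.1201, 0.1736]
orientation: [-0.058, 3.139, -0.001]
contact_force: [-2.0, -4.1, 6.0]
grip_width: 0.0129
gripper_force: 52.0
```

To row units: -0.0463 m is -0.0926, -0.0406 m is -0.0812.

```bash
echo '[[[0, -0.012, -0.022, 0, 0, 0], [0, -0.026, -0.0424, 0, 0, 0], [0, -0.0424, -0.0612, 0, 0, 0], [0, -0.061, -0.078, 0, 0, 0], [0, -0.0812, -0.0926, 0, 0, 0]]]' | python3 drive.py
echo '[[[0, -0.0218, -0.0122, 0, 0, 0], [0, -0.0448, -0.0218, 0, 0, 0], [0, -0.0688, -0.0288, 0, 0, 0], [0, -0.0934, -0.033, 0, 0, 0], [0, -0.1182, -0.0344, 0, 0, 0]]]' | python3 drive.py
```

```text
clock: 4.15
tcp_pos: [0.5459, -0.1591, 0.2191]
orientation: [-0.061, 3.14, 0.001]
contact_force: [3.9, -0.8, -8.0]
grip_width: 0.0128
gripper_force: 50.2
clock: 4.65
tcp_pos: [0.5483, -0.2196, 0.2372]
orientation: [-0.06, 3.139, -0.0]
contact_force: [0.3, 1.1, 4.1]
grip_width: 0.0128
gripper_force: 51.8
```

To row units: -0.0591 m is -0.1182, -0.0482 m is -0.0964.

```bash
echo '[[[0, -0.025, 0.0014, 0, 0, 0], [0, -0.0496, 0.0056, 0, 0, 0], [0, -0.0734, 0.0126, 0, 0, 0], [0, -0.0964, 0.0224, 0, 0, 0], [0, -0.1182, 0.0346, 0, 0, 0]]]' | python3 drive.py
echo '[[[0, -0.01, 0.0074, 0, 0, 0], [0, -0.0202, 0.0146, 0, 0, 0], [0, -0.03, 0.023, 0, 0, 0], [0, -0.0388, 0.0314, 0, 0, 0], [0, -0.047, 0.0408, 0, 0, 0]]]' | python3 drive.py
echo '[[[0, -0.0082, 0.0094, 0, 0, 0], [0, -0.0154, 0.0196, 0, 0, 0], [0, -0.0224, 0.0298, 0, 0, 0], [0, -0.0282, 0.0406, 0, 0, 0], [0, -0.0342, 0.0518, 0, 0, 0]]]' | python3 drive.py
echo '[[[0, 0, 0, 0, 0, 0], [0, 0, 0, 0, 0, 0], [0, 0, 0, 0, 0, 0]]]' | python3 drive.py
```

```text
clock: 5.15
tcp_pos: [0.5506, -0.2803, 0.219]
orientation: [-0.058, 3.138, -0.005]
contact_force: [2.8, -4.9, 2.9]
grip_width: 0.0127
gripper_force: 51.7
clock: 5.65
tcp_pos: [0.5515, -0.3037, 0.1981]
orientation: [-0.058, 3.138, -0.006]
contact_force: [3.3, -7.2, 1.8]
grip_width: 0.013
gripper_force: 51.5
clock: 6.15
tcp_pos: [0.5525, -0.3197, 0.1726]
orientation: [-0.059, 3.138, -0.003]
contact_force: [-8.0, 10.5, 52.5]
grip_width: 0.0131
gripper_force: 58.8
clock: 6.45
tcp_pos: [0.5523, -0.3195, 0.1735]
orientation: [-0.059, 3.138, -0.002]
contact_force: [-0.9, -1.6, 13.2]
grip_width: 0.0128
gripper_force: 53.2
```

To row units: -0.13 m is -0.26, -0.09 m is -0.18.

```bash
echo '[[[0, 0, 0, 0, 0, 0], [0, 0, 0, 0, 0, 0], [0, 0, 0, 0, 0, 0]]]' | python3 drive.py 0.04
echo '[[[0, 0, -0.04, 0, 0, 0], [0, 0, -0.1, 0, 0, 0], [0, 0, -0.18, 0, 0, 0], [0, 0, -0.26, 0, 0, 0], [0, 0, -0.26, 0, 0, 0]]]' | python3 drive.py 0.06
echo '[[[0, 0, 0, 0, 0, 0]]]' | python3 drive.py
python3 - <<'E'
from h import *
go([.6538,.2455,.30],np.deg2rad(92.2))
p,W=cloud("top");cv2.imwrite("pics/t2.png",p);np.save("pics/t2.npy",W)
E
```

```text
clock: 6.75
tcp_pos: [0.5509, -0.3174, 0.1708]
orientation: [0.06, -3.139, -0.002]
contact_force: [0.1, 0.6, -0.4]
grip_width: 0.04
gripper_force: 0.0
clock: 7.25
tcp_pos: [0.5534, -0.3194, 0.3073]
orientation: [-0.06, 3.133, -0.006]
contact_force: [0.9, -0.8, 0.3]
grip_width: 0.0599
gripper_force: 0.0
clock: 7.35
tcp_pos: [0.5516, -0.3177, 0.3021]
orientation: [-0.061, 3.14, -0.0]
contact_force: [-1.1, -0.5, 0.3]
grip_width: 0.0601
gripper_force: 0.0
shift [-0.1238  0.5589  0.0022] rot [-0.      0.0009  0.0001] dist 0.572
```

View pics/t2.png

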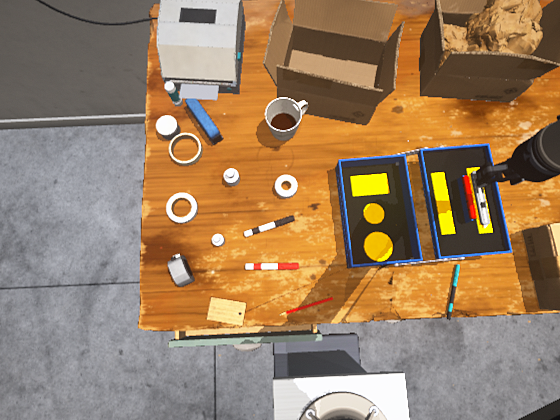

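The tray is resting open. The cut-outs are visible: rectangle at (370,185), small round at (374,213), large round at (379,246). The arm is up and clear.

```bash
python3 - <<'E'
from h import *
W=np.load("pics/t2.npy");p=cv2.imread("pics/t2.png").astype(int)
y=((p[...,2]>130)&(p[...,1]>110)&(p[...,0]<70)).astype(np.uint8);y[:, :345]=0;y[:,405:]=0;y[:165]=0;y[265:]=0
n,l,s,c=cv2.connectedComponentsWithStats(y)
for i in range(1,n):
    if s[i,4]>60:
        q=W[l==i];print(s[i],np.nanmedian(q,0).round(4),cv2.minAreaRect((q[:,:2]*1000).astype(np.float32)))
E
echo '[[[-0.022, 0.096, 0, 0, 0, 0], [-0.044, 0.192, 0, 0, 0, 0], [-0.066, 0.288, 0, 0, 0, 0], [-0.088, 0.384, 0, 0, 0, 0], [-0.11, 0.48, 0, 0, 0, 0]]]' | python3 drive.py 
echo '[[[-0.022, 0.096, 0, 0, 0, 0], [-0.044, 0.192, 0, 0, 0, 0], [-0.066, 0.288, 0, 0, 0, 0], [-0.088, 0.384, 0, 0, 0, 0], [-0.11, 0.48, 0, 0, 0, 0]]]' | python3 drive.py
echo '[[[-0.014, 0.08, 0, 0, 0, 0], [-0.0276, 0.158, 0, 0, 0, 0], [-0.0276, 0.1578, 0, 0, 0, 0], [-0.0276, 0.1578, 0, 0, 0, 0]]]' | python3 drive.py
echo '[[[0, 0, 0, 0, 0, 0], [0, 0, 0, 0, 0, 0]]]' | python3 drive.py
python3 -c "
from h import *
go([.6538,.2455,.088],np.deg2rad(92.2))"
```

```text
[350 173  39  24 769] [ 0.6204 -0.1186  0.0065] ((619.7630615234375, -118.15777587890625), (60.57823944091797, 100.70549774169922), 3.3739254474639893)
[363 203  21  21 346] [ 0.5428 -0.1228  0.0066] ((541.7990112304688, -121.3157958984375), (54.3620719909668, 55.5524787902832), 86.59768676757812)
[364 232  29  30 674] [ 0.4561 -0.126   0.0064] ((448.09954833984375, -123.05839538574219), (65.82267761230469, 60.89414978027344), 47.297218322753906)
clock: 7.9
tcp_pos: [0.5965, -0.0737, 0.2997]
orientation: [0.06, -3.137, -0.0]
contact_force: [0.8, -0.2, -0.1]
grip_width: 0.0603
gripper_force: 0.0
clock: 8.4
tcp_pos: [0.6423, 0.1679, 0.2994]
orientation: [0.06, -3.137, 0.002]
contact_force: [0.4, -0.1, 0.2]
grip_width: 0.0607
gripper_force: 0.0
clock: 8.8
tcp_pos: [0.6528, 0.2465, 0.299]
orientation: [0.064, -3.137, 0.003]
contact_force: [-0.4, -0.4, 0.4]
grip_width: 0.0595
gripper_force: 0.0
clock: 9.0
tcp_pos: [0.654, 0.2432, 0.3013]
orientation: [0.056, -3.14, 0.002]
contact_force: [-0.2, 0.3, -1.0]
grip_width: 0.0598
gripper_force: 0.0
shift [-0.      0.0025  0.2133] rot [-0.0012 -0.0009 -0.0028] dist 0.213
```

To row units: 0.205 m is 0.41, 0.002 m is 0.004.

```bash
echo '[[[0, 0.004, 0.1, 0, 0, 0], [0, 0.004, 0.2, 0, 0, 0], [0, 0.004, 0.3, 0, 0, 0], [0, 0.004, 0.37, 0, 0, 0], [0, 0.004, 0.41, 0, 0, 0]]]' | python3 drive.py
echo '[[[0, 0, 0.008, 0, 0, 0], [0, 0, 0.016, 0, 0, 0], [0, 0, 0.016, 0, 0, 0]]]' | python3 drive.py
echo '[[[0, 0, 0, 0, 0, 0], [0, 0, 0, 0, 0, 0], [0, 0, 0, 0, 0, 0], [0, 0, 0, 0, 0, 0], [0, 0, 0, 0, 0, 0]]]' | python3 drive.py 0.0 50
echo '[[[0, 0, -0.06, 0, 0, 0], [0, 0, -0.14, 0, 0, 0], [0, 0, -0.24, 0, 0, 0], [0, 0, -0.34, 0, 0, 0], [0, 0, -0.4, 0, 0, 0]]]' | python3 drive.py
echo '[[[0, 0, 0, 0, 0, 0], [0, 0, 0, 0, 0, 0]]]' | python3 drive.py
python3 - <<'E'
from h import *
go([.5422,-.119,.29],np.deg2rad(92.2))
p,W=cloud("side");cv2.imwrite("pics/s3.png",p)
E
```

```text
clock: 9.5
tcp_pos: [0.6522, 0.2452, 0.0931]
orientation: [0.057, -3.136, 0.004]
contact_force: [-0.9, -0.6, 0.7]
grip_width: 0.0597
gripper_force: 0.0
clock: 9.8
tcp_pos: [0.6547, 0.247, 0.0899]
orientation: [-0.059, 3.139, 0.001]
contact_force: [-0.1, 0.4, 0.4]
grip_width: 0.06
gripper_force: 0.0
clock: 10.3
tcp_pos: [0.6548, 0.247, 0.0908]
orientation: [-0.059, 3.139, 0.0]
contact_force: [-1.0, -0.9, 6.1]
grip_width: 0.0347
gripper_force: 50.0
clock: 10.8
tcp_pos: [0.6546, 0.2474, 0.2936]
orientation: [-0.059, 3.136, 0.003]
contact_force: [0.8, 0.4, -4.3]
grip_width: 0.0343
gripper_force: 52.1
clock: 11.0
tcp_pos: [0.6533, 0.2472, 0.2884]
orientation: [0.06, -3.14, -0.0]
contact_force: [-0.2, 0.6, -5.4]
grip_width: 0.0346
gripper_force: 52.0
shift [ 0.125  -0.3617 -0.0016] rot [ 0.0002 -0.0005 -0.0001] dist 0.383
```

View pics/s3.png

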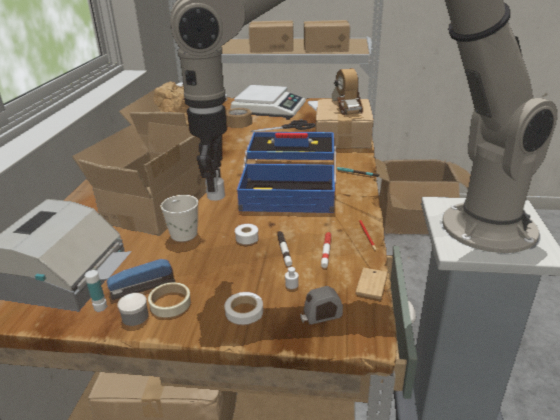

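The large weight hangs between the fingers at (215,188) and nothing else was disturbed.

To row units: -0.21 m is -0.42, -0.168 m is -0.336.

```bash
echo '[[[0.028, -0.084, 0, 0, 0, 0], [0.056, -0.168, 0, 0, 0, 0], [0.086, -0.252, 0, 0, 0, 0], [0.114, -0.336, 0, 0, 0, 0], [0.142, -0.42, 0, 0, 0, 0]]]' | python3 drive.py
echo '[[[0.028, -0.084, 0, 0, 0, 0], [0.056, -0.168, 0, 0, 0, 0], [0.084, -0.23, 0, 0, 0, 0], [0.107, -0.28, 0, 0, 0, 0], [0.107, -0.303, 0, 0, 0, 0]]]' | python3 drive.py
echo '[[[0, 0, 0, 0, 0, 0], [0, 0, 0, 0, 0, 0]]]' | python3 drive.py
python3 -c "
from h import *
go([.5422,-.119,.0965],np.deg2rad(92.2))"
```

```text
clock: 11.55
tcp_pos: [0.5887, 0.0332, 0.286]
orientation: [0.06, -3.136, 0.001]
contact_force: [0.7, -1.3, -5.1]
grip_width: 0.0346
gripper_force: 52.1
clock: 12.05
tcp_pos: [0.54, -0.1218, 0.2865]
orientation: [0.053, -3.135, 0.001]
contact_force: [0.2, 0.9, -4.7]
grip_width: 0.0343
gripper_force: 52.1
clock: 12.25
tcp_pos: [0.5434, -0.1172, 0.2876]
orientation: [0.062, -3.139, -0.001]
contact_force: [0.4, 0.8, -4.6]
grip_width: 0.0346
gripper_force: 52.1
shift [ 0.0009 -0.0019  0.1911] rot [ 0.0009 -0.0018  0.0009] dist 0.191
```

To row units: 0.17 m is 0.34, -0.002 m is -0.004.

```bash
echo '[[[0.002, -0.004, 0.08, 0, 0, 0], [0.002, -0.004, 0.16, 0, 0, 0], [0.002, -0.004, 0.24, 0, 0, 0], [0.002, -0.004, 0.3, 0, 0, 0], [0.002, -0.004, 0.34, 0, 0, 0]]]' | python3 drive.py
echo '[[[0, 0, 0.016, 0, 0, 0], [0, 0, 0.03, 0, 0, 0], [0, 0, 0.04, 0, 0, 0], [0, 0, 0.04, 0, 0, 0], [0, 0, 0.04, 0, 0, 0]]]' | python3 drive.py
echo '[[[0, 0, 0, 0, 0, 0], [0, 0, 0, 0, 0, 0], [0, 0, 0, 0, 0, 0]]]' | python3 drive.py 0.055
echo '[[[0, 0, -0.04, 0, 0, 0], [0, 0, -0.1, 0, 0, 0], [0, 0, -0.2, 0, 0, 0], [0, 0, -0.3, 0, 0, 0], [0, 0, -0.38, 0, 0, 0]]]' | python3 drive.py
echo '[[[0, 0, 0, 0, 0, 0], [0, 0, 0, 0, 0, 0]]]' | python3 drive.py 0.08
python3 - <<'E'
from h import *
go([.623,.103,.2],np.deg2rad(92.2))
E
```

```text
clock: 12.75
tcp_pos: [0.5419, -0.1178, 0.1157]
orientation: [0.065, -3.137, -0.002]
contact_force: [-0.2, 0.9, -4.2]
grip_width: 0.0342
gripper_force: 52.0
clock: 13.25
tcp_pos: [0.5429, -0.1207, 0.0995]
orientation: [-0.06, 3.14, -0.0]
contact_force: [-0.3, -1.1, -5.7]
grip_width: 0.0346
gripper_force: 52.0
clock: 13.55
tcp_pos: [0.543, -0.1208, 0.0996]
orientation: [-0.06, 3.139, -0.0]
contact_force: [-0.2, 1.0, 0.3]
grip_width: 0.0549
gripper_force: 0.0
clock: 14.05
tcp_pos: [0.5426, -0.121, 0.2921]
orientation: [-0.059, 3.138, -0.0]
contact_force: [1.2, 0.6, -0.4]
grip_width: 0.0549
gripper_force: 0.0
clock: 14.25
tcp_pos: [0.5427, -0.1207, 0.29]
orientation: [-0.06, 3.138, 0.0]
contact_force: [-1.3, 0.8, 0.7]
grip_width: 0.08
gripper_force: 0.0
shift [-0.0885  0.2204  0.0903] rot [ 0.0002  0.0029 -0.0002] dist 0.254
```

```bash
python3 - <<'E'
from h import *
p,W=cloud("side");Q=W.reshape(-1,3)
m=(abs(Q[:,0]-.5427)<.06)&(abs(Q[:,1]+.1187)<.075)&(Q[:,2]>.14);print(np.sort(Q[m][:,2])[[0,5,20,50]])
p,W=cloud("top");cv2.imwrite("pics/t4.png",cv2.resize(p[130:290,320:540],None,fx=3,fy=3))
E
echo '[[[-0.036, 0.088, 0, 0, 0, 0], [-0.072, 0.176, 0, 0, 0, 0], [-0.108, 0.264, 0.04, 0, 0, 0], [-0.144, 0.352, 0.1, 0, 0, 0], [-0.177, 0.4408, 0.18, 0, 0, 0]]]' | python3 drive.py
echo '[[[0, 0, 0, 0, 0, 0], [0, 0, 0, 0, 0, 0]]]' | python3 drive.py
python3 -c "
from h import *
go([.623,.103,.08],np.deg2rad(92.2))"
```

```text
[0.22930157 0.23054993 0.23556699 0.24427289]
clock: 14.85
tcp_pos: [0.6178, 0.0908, 0.2093]
orientation: [0.061, -3.14, -0.001]
contact_force: [0.6, -0.5, -0.2]
grip_width: 0.0798
gripper_force: 0.0
clock: 15.05
tcp_pos: [0.6162, 0.0893, 0.2082]
orientation: [0.063, -3.136, 0.002]
contact_force: [-0.4, -0.5, 0.2]
grip_width: 0.08
gripper_force: 0.0
shift [-0.0081  0.0136  0.1282] rot [-0.0014 -0.0054  0.0021] dist 0.129
```

View pics/t4.png

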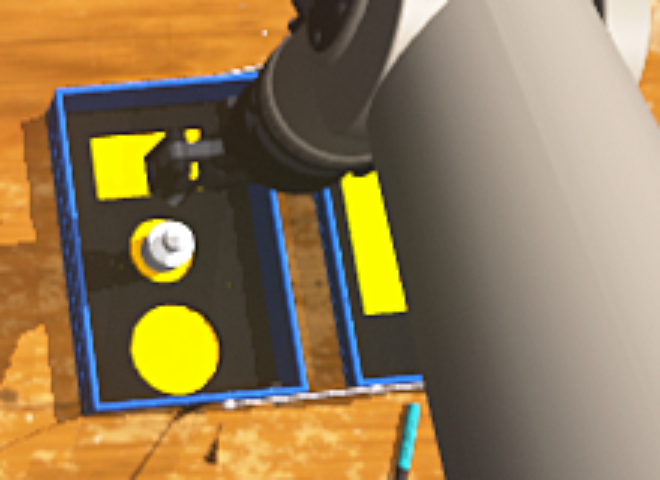

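The large weight stands upright in its round cut-out (crop (170,245)).

To row units: 0.125 m is 0.25, 0.08 m is 0.16.

```bash
echo '[[[-0.016, 0.0272, 0.04, 0, 0, 0], [-0.016, 0.0272, 0.1, 0, 0, 0], [-0.016, 0.0272, 0.16, 0, 0, 0], [-0.016, 0.0272, 0.22, 0, 0, 0], [-0.016, 0.0272, 0.25, 0, 0, 0]]]' | python3 drive.py
echo '[[[0, 0, 0.01, 0, 0, 0], [0, 0, 0.01, 0, 0, 0]]]' | python3 drive.py
echo '[[[0, 0, 0, 0, 0, 0], [0, 0, 0, 0, 0, 0], [0, 0, 0, 0, 0, 0], [0, 0, 0, 0, 0, 0], [0, 0, 0, 0, 0, 0]]]' | python3 drive.py 0.0 30
echo '[[[0, 0, -0.06, 0, 0, 0], [0, 0, -0.14, 0, 0, 0], [0, 0, -0.22, 0, 0, 0], [0, 0, -0.3, 0, 0, 0], [0, 0, -0.3, 0, 0, 0]]]' | python3 drive.py
echo '[[[0, 0, 0, 0, 0, 0], [0, 0, 0, 0, 0, 0]]]' | python3 drive.py
python3 -c "
from h import *
go([.4563,-.1223,.23],np.deg2rad(92.2))"
```

```text
clock: 15.55
tcp_pos: [0.6237, 0.1001, 0.0841]
orientation: [0.056, -3.138, 0.003]
contact_force: [-0.4, 0.0, -0.4]
grip_width: 0.0801
gripper_force: 0.0
clock: 15.75
tcp_pos: [0.6252, 0.1015, 0.0815]
orientation: [0.058, -3.141, 0.001]
contact_force: [0.6, 0.2, -0.3]
grip_width: 0.08
gripper_force: 0.0
clock: 16.25
tcp_pos: [0.626, 0.1024, 0.0832]
orientation: [-0.059, 3.138, 0.001]
contact_force: [-2.5, -0.4, 6.2]
grip_width: 0.056
gripper_force: 31.6
clock: 16.75
tcp_pos: [0.6283, 0.1026, 0.2385]
orientation: [-0.059, 3.129, 0.005]
contact_force: [-0.0, -0.4, -0.1]
grip_width: 0.0559
gripper_force: 32.5
clock: 16.95
tcp_pos: [0.6243, 0.1025, 0.2306]
orientation: [0.06, -3.14, 0.0]
contact_force: [-0.3, -0.4, -0.7]
grip_width: 0.056
gripper_force: 32.5
shift [ 0.1765 -0.2181  0.0008] rot [-0.0001 -0.0014  0.0001] dist 0.281
```

To row units: -0.155 m is -0.31, 0.125 m is 0.25.

```bash
echo '[[[0.05, -0.062, 0, 0, 0, 0], [0.1, -0.124, 0, 0, 0, 0], [0.15, -0.186, 0, 0, 0, 0], [0.2, -0.248, 0, 0, 0, 0], [0.25, -0.31, 0, 0, 0, 0]]]' | python3 drive.py
echo '[[[0.04, -0.05, 0, 0, 0, 0], [0.08, -0.1, 0, 0, 0, 0], [0.103, -0.126, 0, 0, 0, 0], [0.103, -0.126, 0, 0, 0, 0], [0.103, -0.126, 0, 0, 0, 0]]]' | python3 drive.py
echo '[[[0, 0, 0, 0, 0, 0], [0, 0, 0, 0, 0, 0]]]' | python3 drive.py
python3 - <<'E'
from h import *
go([.4563,-.1223,.09],np.deg2rad(92.2))
p,W=cloud("top");cv2.imwrite("pics/t5.png",cv2.resize(p[130:290,180:440],None,fx=2.5,fy=2.5))
E
```

```text
clock: 17.45
tcp_pos: [0.5041, -0.0584, 0.2299]
orientation: [0.06, -3.138, 0.0]
contact_force: [-0.2, -0.9, -0.3]
grip_width: 0.0556
gripper_force: 32.5
clock: 17.95
tcp_pos: [0.4574, -0.1214, 0.2309]
orientation: [0.061, -3.141, -0.001]
contact_force: [0.0, -0.0, -0.7]
grip_width: 0.0557
gripper_force: 32.5
clock: 18.15
tcp_pos: [0.4578, -0.121, 0.2311]
orientation: [-0.064, 3.141, 0.0]
contact_force: [-0.5, 0.3, -0.4]
grip_width: 0.0559
gripper_force: 32.5
shift [ 0.0015 -0.0013  0.1411] rot [0.0001 0.     0.0021] dist 0.141
```

View pics/t5.png

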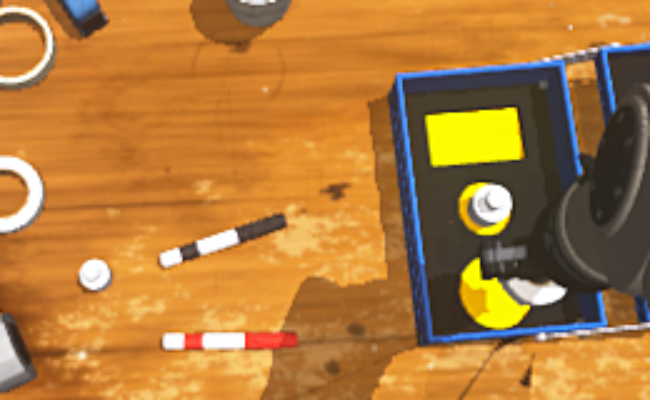

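The label roll is in the grip above the large round cut-out (crop (540,285)), and no longer on the bench.

To row units: 0.13 m is 0.26, 0.125 m is 0.25.

```bash
echo '[[[0, -0.002, 0.08, 0, 0, 0], [0, -0.002, 0.16, 0, 0, 0], [0, -0.002, 0.22, 0, 0, 0], [0, -0.002, 0.25, 0, 0, 0], [0, -0.002, 0.26, 0, 0, 0]]]' | python3 drive.py
echo '[[[0, 0, 0.01, 0, 0, 0], [0, 0, 0.02, 0, 0, 0], [0, 0, 0.023, 0, 0, 0], [0, 0, 0.023, 0, 0, 0]]]' | python3 drive.py
echo '[[[0, 0, 0, 0, 0, 0], [0, 0, 0, 0, 0, 0], [0, 0, 0, 0, 0, 0]]]' | python3 drive.py 0.072
echo '[[[0, 0, -0.04, 0, 0, 0], [0, 0, -0.1, 0, 0, 0], [0, 0, -0.2, 0, 0, 0], [0, 0, -0.3, 0, 0, 0], [0, 0, -0.38, 0, 0, 0]]]' | python3 drive.py
echo '[[[0, 0, 0, 0, 0, 0], [0, 0, 0, 0, 0, 0]]]' | python3 drive.py 0.07
python3 - <<'E'
from h import *
go([.421,.3757,.29],np.deg2rad(112.7));print(np.round(r.get_obs()["joints"],2))
E
```

```text
clock: 18.7
tcp_pos: [0.4564, -0.1225, 0.0995]
orientation: [0.061, -3.138, -0.001]
contact_force: [-0.2, -0.0, -1.0]
grip_width: 0.0559
gripper_force: 32.5
clock: 19.1
tcp_pos: [0.4573, -0.1231, 0.0901]
orientation: [-0.06, 3.14, 0.0]
contact_force: [0.0, 0.2, -1.0]
grip_width: 0.0561
gripper_force: 32.5
clock: 19.4
tcp_pos: [0.4572, -0.1232, 0.09]
orientation: [-0.06, 3.14, -0.0]
contact_force: [-0.6, 1.2, -0.0]
grip_width: 0.0722
gripper_force: 0.0
clock: 19.9
tcp_pos: [0.457, -0.1235, 0.2825]
orientation: [-0.059, 3.139, -0.0]
contact_force: [0.4, 0.1, 0.3]
grip_width: 0.0721
gripper_force: 0.0
clock: 20.1
tcp_pos: [0.4572, -0.1231, 0.2806]
orientation: [-0.06, 3.139, 0.001]
contact_force: [0.3, 0.5, -0.3]
grip_width: 0.0701
gripper_force: 0.0
shift [ 0.017   0.4998 -0.0092] rot [-0.      0.0025 -0.3578] dist 0.5
[-0.23  0.17  0.41  2.07 -0.09  0.91  1.83]
```

To row units: 0.24 m is 0.48, 0.19 m is 0.38, -0.1 rad is -0.0159.

```bash
echo '[[[0, 0.09, 0, 0, 0, 0], [-0.02, 0.18, 0, 0, 0, 0], [-0.02, 0.28, 0, 0, 0, 0], [-0.02, 0.38, 0, 0, 0, 0], [-0.02, 0.48, 0, 0, 0, -0.0159]]]' | python3 drive.py
echo '[[[0.02, 0.09, 0, 0, 0, -0.0159], [0.04, 0.18, 0, 0, 0, -0.0318], [0.054, 0.28, 0, 0, 0, -0.0411], [0.054, 0.38, 0, 0, 0, -0.0411], [0.054, 0.48, 0, 0, 0, -0.0411]]]' | python3 drive.py
echo '[[[0, 0, 0, 0, 0, 0], [0, 0, 0, 0, 0, 0], [0, 0, 0, 0, 0, 0]]]' | python3 drive.py
python3 - <<'E'
from h import *
go([.421,.3757,.1],np.deg2rad(112.7));print(np.round(r.get_obs()["joints"],2))
p,W=cloud("top");cv2.imwrite("pics/t6.png",cv2.resize(p[130:320,140:440],None,fx=2.5,fy=2.5))
E
```

```text
clock: 20.6
tcp_pos: [0.4565, 0.1186, 0.278]
orientation: [0.218, -3.131, 0.002]
contact_force: [1.7, -0.3, 0.5]
grip_width: 0.0703
gripper_force: 0.0
clock: 21.1
tcp_pos: [0.3966, 0.3516, 0.2778]
orientation: [0.618, -3.077, 0.003]
contact_force: [0.9, 0.6, 1.3]
grip_width: 0.0698
gripper_force: 0.0
clock: 21.4
tcp_pos: [0.3981, 0.3487, 0.2783]
orientation: [0.615, -3.078, 0.004]
contact_force: [0.3, -0.3, -0.3]
grip_width: 0.0703
gripper_force: 0.0
shift [-0.032   0.0164  0.1782] rot [-0.0018 -0.0027 -0.0016] dist 0.182
[-0.87  0.27  0.04  1.93 -0.01  0.95  1.14]
```

View pics/t6.png

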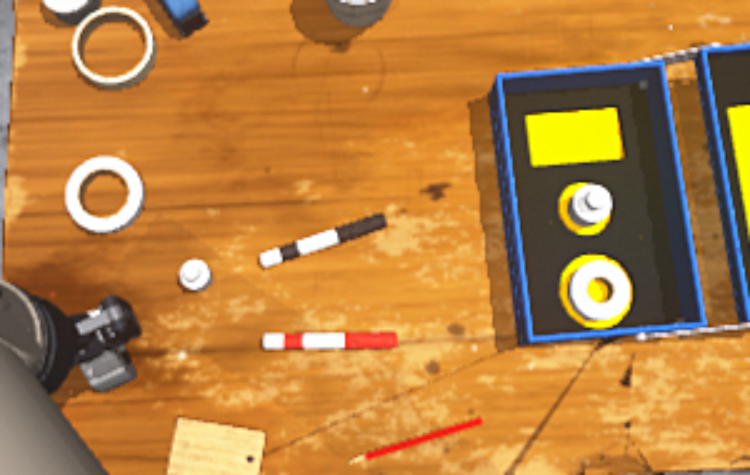

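The label roll lies flat in its cut-out (crop (597,290)) and the weight stands in its own (590,203). The gripper is at the tape measure.

To row units: 0.19 m is 0.38, -0.032 m is -0.064.

```bash
echo '[[[-0.064, 0.0328, 0.06, 0, 0, 0], [-0.064, 0.0328, 0.16, 0, 0, 0], [-0.064, 0.0328, 0.24, 0, 0, 0], [-0.064, 0.0328, 0.32, 0, 0, 0], [-0.064, 0.0328, 0.38, 0, 0, 0]]]' | python3 drive.py
echo '[[[0, 0, 0, 0, 0, 0], [0, 0, 0, 0, 0, 0]]]' | python3 drive.py
echo '[[[0, 0, 0, 0, 0, 0], [0, 0, 0, 0, 0, 0], [0, 0, 0, 0, 0, 0], [0, 0, 0, 0, 0, 0], [0, 0, 0, 0, 0, 0]]]' | python3 drive.py 0.0 50
echo '[[[0, 0, -0.06, 0, 0, 0], [0, 0, -0.14, 0, 0, 0], [0, 0, -0.24, 0, 0, 0], [0, 0, -0.32, 0, 0, 0], [0, 0, -0.38, 0, 0, 0]]]' | python3 drive.py
echo '[[[0, 0, 0, 0, 0, 0], [0, 0, 0, 0, 0, 0]]]' | python3 drive.py
python3 - <<'E'
from h import *
go([.6201,-.116,.3],np.deg2rad(2.2));print(np.round(r.get_obs()["joints"],2))
E
```

```text
clock: 21.95
tcp_pos: [0.4213, 0.3755, 0.0873]
orientation: [0.614, -3.079, 0.003]
contact_force: [0.2, 0.3, -0.3]
grip_width: 0.0698
gripper_force: 0.0
clock: 22.15
tcp_pos: [0.4219, 0.3769, 0.0901]
orientation: [0.615, -3.08, 0.001]
contact_force: [0.1, -0.2, 0.7]
grip_width: 0.0701
gripper_force: 0.0
clock: 22.65
tcp_pos: [0.4222, 0.3787, 0.0917]
orientation: [-0.618, 3.078, 0.003]
contact_force: [-0.2, -1.4, 7.2]
grip_width: 0.0352
gripper_force: 49.9
clock: 23.15
tcp_pos: [0.4215, 0.3782, 0.2834]
orientation: [-0.618, 3.077, 0.004]
contact_force: [0.7, 0.4, -2.4]
grip_width: 0.0352
gripper_force: 51.0
clock: 23.35
tcp_pos: [0.4211, 0.3778, 0.2804]
orientation: [-0.618, 3.079, 0.001]
contact_force: [-0.5, -0.6, -2.9]
grip_width: 0.0357
gripper_force: 51.1
shift [ 0.007  -0.5324 -0.02  ] rot [-2.000e-04  1.500e-03 -1.213e+00] dist 0.533
[-0.87  0.32  0.04  1.85 -0.02  0.97  1.14]
```

Careful with the scale: shifts go in shares of 0.5 m and turns go in shares of 2 pi rad. That gives: -0.24 m is -0.48, -0.19 m is -0.38.

```bash
echo '[[[0, -0.09, 0, 0, 0, 0], [0, -0.18, 0, 0, 0, 0], [0.006, -0.28, 0, 0, 0, 0], [0.006, -0.38, -0.02, 0, 0, 0], [0.006, -0.48, -0.04, 0, 0, 0]]]' | python3 drive.py
echo '[[[0, -0.09, 0, 0, 0, 0], [0, -0.18, 0, 0, 0, 0], [0.004, -0.28, 0, 0, 0, 0], [0.008, -0.38, 0, 0, 0, 0], [0.008, -0.48, 0, 0, 0, 0]]]' | python3 drive.py
echo '[[[0, -0.06, 0, 0, 0, 0.0191], [0, -0.104, 0, 0, 0, 0.0414], [0, -0.104, 0, 0, 0, 0.0637], [0, -0.104, 0, 0, 0, 0.0859], [0, -0.104, 0, 0, 0, 0.1082]]]' | python3 drive.py
echo '[[[0, 0, 0, 0, 0, 0.0223], [0, 0, 0, 0, 0, 0.0446], [0, 0, 0, 0, 0, 0.0668], [0, 0, 0, 0, 0, 0.0891], [0, 0, 0, 0, 0, 0.1114]]]' | python3 drive.py
echo '[[[0, 0, 0, 0, 0, 0.0223], [0, 0, 0, 0, 0, 0.0446], [0, 0, 0, 0, 0, 0.0668], [0, 0, 0, 0, 0, 0.0874], [0, 0, 0, 0, 0, 0.0874]]]' | python3 drive.py
echo '[[[0, 0, 0, 0, 0, 0], [0, 0, 0, 0, 0, 0], [0, 0, 0, 0, 0, 0]]]' | python3 drive.py
python3 - <<'E'
from h import *
go([.6201,-.116,.0975],np.deg2rad(2.2));print(np.round(r.get_obs()["joints"],2))
p,W=cloud("side");cv2.imwrite("pics/s7.png",cv2.resize(p[40:240,160:400],None,fx=3,fy=3))
E
```

```text
clock: 23.85
tcp_pos: [0.5095, 0.155, 0.2974]
orientation: [0.618, -3.076, 0.002]
contact_force: [1.2, 0.1, -3.0]
grip_width: 0.0355
gripper_force: 51.1
clock: 24.35
tcp_pos: [0.5984, -0.0674, 0.2972]
orientation: [0.618, -3.076, -0.001]
contact_force: [1.2, 0.2, -2.0]
grip_width: 0.035
gripper_force: 51.1
clock: 24.85
tcp_pos: [0.6182, -0.1136, 0.2968]
orientation: [-0.454, -3.104, 0.001]
contact_force: [-0.3, -0.5, -2.8]
grip_width: 0.0353
gripper_force: 51.1
clock: 25.35
tcp_pos: [0.6182, -0.1132, 0.297]
orientation: [-1.49, -2.762, 0.003]
contact_force: [-1.2, -0.5, -2.8]
grip_width: 0.0358
gripper_force: 51.1
clock: 25.85
tcp_pos: [0.6184, -0.113, 0.2972]
orientation: [-2.178, -2.26, 0.005]
contact_force: [-1.0, -0.3, -3.2]
grip_width: 0.0356
gripper_force: 51.1
clock: 26.15
tcp_pos: [0.6191, -0.1136, 0.2991]
orientation: [-2.177, -2.264, 0.0]
contact_force: [-0.5, -0.9, -2.6]
grip_width: 0.0357
gripper_force: 51.1
shift [-0.0025  0.001   0.2016] rot [-0.0005 -0.0002  0.0009] dist 0.202
[-0.43  0.48  0.71  1.71 -0.35  1.08  0.44]
```

View pics/s7.png

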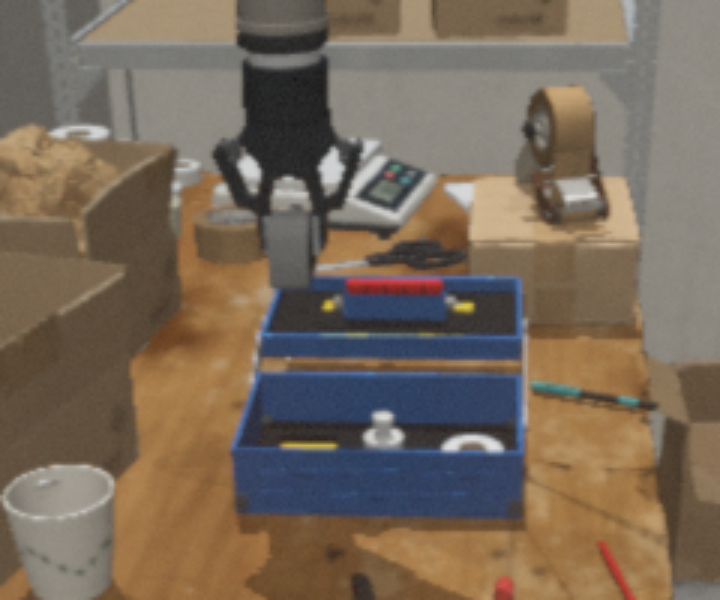

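The tape measure is held upright at crop (290,245), square to the box and above its rectangular cut-out.

To row units: 0.17 m is 0.34, -0.001 m is -0.002.

```bash
echo '[[[-0.005, -0.002, 0.08, 0, 0, 0], [-0.005, -0.002, 0.16, 0, 0, 0], [-0.005, -0.002, 0.24, 0, 0, 0], [-0.005, -0.002, 0.3, 0, 0, 0], [-0.005, -0.002, 0.34, 0, 0, 0]]]' | python3 drive.py
echo '[[[0, 0, 0.016, 0, 0, 0], [0, 0, 0.032, 0, 0, 0], [0, 0, 0.046, 0, 0, 0], [0, 0, 0.06, 0, 0, 0], [0, 0, 0.06, 0, 0, 0]]]' | python3 drive.py
python3 -c "
from h import *
go([.6201,-.116,.0975],np.deg2rad(2.2));print(r.get_obs()['contact_force'])"
```

```text
clock: 26.7
tcp_pos: [0.6174, -0.1157, 0.1268]
orientation: [-2.176, -2.263, 0.002]
contact_force: [1.0, 0.6, -2.0]
grip_width: 0.0357
gripper_force: 51.1
clock: 27.2
tcp_pos: [0.6183, -0.1159, 0.099]
orientation: [-2.178, -2.263, 0.0]
contact_force: [-0.6, -1.2, -2.4]
grip_width: 0.0356
gripper_force: 51.1
shift [-0.0002  0.0018  0.0015] rot [-0.0004 -0.0003 -0.0002] dist 0.002
[-0.59199643 -1.22734505 -2.40075056]
```

To row units: 0.0015 m is 0.003.

```bash
echo '[[[0, 0, 0.003, 0, 0, 0], [0, 0, 0.003, 0, 0, 0]]]' | python3 drive.py 
echo '[[[0, 0, 0, 0, 0, 0], [0, 0, 0, 0, 0, 0], [0, 0, 0, 0, 0, 0]]]' | python3 drive.py 0.05
echo '[[[0, 0, -0.04, 0, 0, 0], [0, 0, -0.1, 0, 0, 0], [0, 0, -0.2, 0, 0, 0], [0, 0, -0.3, 0, 0, 0], [0, 0, -0.4, 0, 0, 0]]]' | python3 drive.py
echo '[[[0, 0, 0, 0, 0, 0.0223], [0, 0, 0, 0, 0, 0.0446], [0, 0, 0, 0, 0, 0.0668], [0, 0, 0, 0, 0, 0.0891], [0, 0, 0, 0, 0, 0.1114]]]' | python3 drive.py 0.04
python3 - <<'E'
from h import *
for y in(92.2,-87.8): go([.5509,-.3174,.29],np.deg2rad(y))
print(np.round(r.get_obs()["joints"],2))
p,W=cloud("top");a=cv2.resize(p[130:290,320:540],None,fx=2.5,fy=2.5)
p,W=cloud("side");b=cv2.resize(p[90:230,210:370],None,fx=2.5,fy=2.5);cv2.imwrite("pics/t8.png",a);cv2.imwrite("pics/s8.png",b)
E
```

```text
clock: 27.4
tcp_pos: [0.6187, -0.1161, 0.0982]
orientation: [2.178, 2.263, 0.001]
contact_force: [-0.4, -0.1, -1.9]
grip_width: 0.0354
gripper_force: 51.1
clock: 27.7
tcp_pos: [0.6188, -0.1162, 0.0983]
orientation: [2.178, 2.263, 0.001]
contact_force: [-0.1, -0.7, -1.0]
grip_width: 0.0503
gripper_force: 0.0
clock: 28.2
tcp_pos: [0.6181, -0.1162, 0.2999]
orientation: [2.179, 2.263, -0.0]
contact_force: [0.9, 1.1, -0.9]
grip_width: 0.0497
gripper_force: 0.0
clock: 28.7
tcp_pos: [0.6184, -0.116, 0.2982]
orientation: [-2.827, -1.371, -0.001]
contact_force: [-0.4, 0.3, -0.4]
grip_width: 0.04
gripper_force: 0.0
shift [-0.1999  0.0717  0.0081] rot [-0.000e+00 -6.000e-04  8.646e-01] dist 0.213
shift [-0.1999  0.0717  0.0081] rot [-0.000e+00 -6.000e-04  8.646e-01] dist 0.213
[-0.54  0.55  0.9   1.72 -0.47  1.11 -0.16]
```

View pics/s8.png

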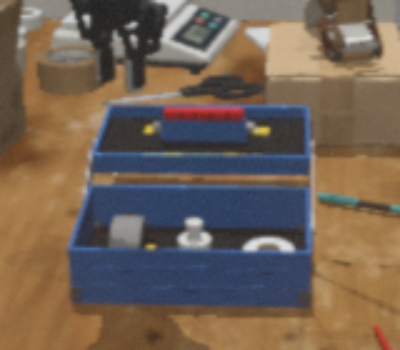

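All three items stand in their cut-outs: tape measure (127,232), weight (194,235), roll (268,243) in the crop.

To row units: -0.2 m is -0.4, -0.16 m is -0.32, 0.7 rad is 0.1114.

```bash
echo '[[[-0.08, 0.0286, 0, 0, 0, 0.0223], [-0.16, 0.0574, 0, 0, 0, 0.0446], [-0.24, 0.086, 0, 0, 0, 0.0668], [-0.32, 0.1148, 0, 0, 0, 0.0891], [-0.4, 0.1434, 0, 0, 0, 0.1114]]]' | python3 drive.py
echo '[[[0, 0, 0, 0, 0, 0.0223], [0, 0, 0, 0, 0, 0.0262], [0, 0, 0, 0, 0, 0.0262], [0, 0, 0, 0, 0, 0.0262]]]' | python3 drive.py
python3 - <<'E'
from h import *
go([.5523,-.3195,.171],np.deg2rad(-87.8));print(np.round(r.get_obs()["joints"],2))
p,W=cloud("side")
p,T=cloud("top")
for c in((.6193,-.117),(.5422,-.119),(.456,-.122)):
  for X,n in((W,"s"),(T,"t")):
    Q=X.reshape(-1,3);m=(np.linalg.norm(Q[:,:2]-c,axis=1)<.045)&(Q[:,2]>.022)&(Q[:,2]<.1);q=Q[m];zt=np.percentile(q[:,2],95)
    t=q[(q[:,2]>zt-.006)];print(n,zt.round(4),[np.round(a,1) for a in cv2.minAreaRect((t[:,:2]*1000).astype(np.float32))])
E
```

```text
clock: 29.3
tcp_pos: [0.5514, -0.3193, 0.2981]
orientation: [-3.124, -0.326, -0.001]
contact_force: [0.3, 0.7, 0.8]
grip_width: 0.0402
gripper_force: 0.0
clock: 29.7
tcp_pos: [0.5529, -0.3165, 0.2976]
orientation: [-3.14, -0.079, -0.0]
contact_force: [0.3, -0.0, 0.9]
grip_width: 0.0401
gripper_force: 0.0
shift [-0.0007  0.003   0.1266] rot [-0.0009 -0.0001  0.0121] dist 0.127
[-0.29  0.66  1.09  1.71 -0.63  1.18 -0.55]
s 0.0668 [array([ 616.8, -110.3]), array([35.2, 58.4]), np.float64(2.3)]
t 0.0666 [array([ 619.2, -114.5]), array([36.6, 53.8]), np.float64(2.0)]
s 0.063 [array([ 540.9, -119.7]), array([17.7, 20.9]), np.float64(41.1)]
t 0.0635 [array([ 542.5, -122.9]), array([17.9, 18.2]), np.float64(88.1)]
s 0.0314 [array([ 455.4, -136.4]), array([55.9, 34.9]), np.float64(6.0)]
t 0.0323 [array([ 468.7, -126.3]), array([36. , 43.2]), np.float64(30.3)]
```

To row units: 0.1255 m is 0.251, 0.118 m is 0.236, 0.012 rad is 0.0019.

```bash
echo '[[[0, 0.006, 0.06, 0, 0, 0.001], [0, 0.006, 0.14, 0, 0, 0.0019], [0, 0.006, 0.2, 0, 0, 0.0019], [0, 0.006, 0.236, 0, 0, 0.0019], [0, 0.006, 0.251, 0, 0, 0.0019]]]' | python3 drive.py
echo '[[[0, 0, 0, 0, 0, 0], [0, 0, 0, 0, 0, 0]]]' | python3 drive.py 0.025 50
echo '[[[0, 0, 0, 0, 0, 0], [0, 0, 0, 0, 0, 0], [0, 0, 0, 0, 0, 0], [0, 0, 0, 0, 0, 0]]]' | python3 drive.py 0.0 50
```

```text
clock: 30.3
tcp_pos: [0.552, -0.32, 0.1708]
orientation: [-3.14, -0.053, 0.003]
contact_force: [0.2, -0.3, 0.6]
grip_width: 0.0401
gripper_force: 0.0
clock: 30.5
tcp_pos: [0.5528, -0.3215, 0.1738]
orientation: [3.14, 0.051, 0.003]
contact_force: [0.2, 0.5, 0.5]
grip_width: 0.025
gripper_force: 0.0
clock: 30.9
tcp_pos: [0.5528, -0.3198, 0.174]
orientation: [-3.139, -0.053, -0.002]
contact_force: [-1.4, 5.2, 6.6]
grip_width: 0.0129
gripper_force: 49.6
```

To row units: -0.0463 m is -0.0926, -0.0406 m is -0.0812.

```bash
echo '[[[0, -0.012, -0.022, 0, 0, 0], [0, -0.026, -0.0424, 0, 0, 0], [0, -0.0424, -0.0612, 0, 0, 0], [0, -0.061, -0.078, 0, 0, 0], [0, -0.0812, -0.0926, 0, 0, 0]]]' | python3 drive.py
echo '[[[0, -0.0218, -0.0122, 0, 0, 0], [0, -0.0448, -0.0218, 0, 0, 0], [0, -0.0688, -0.0288, 0, 0, 0], [0, -0.0934, -0.033, 0, 0, 0], [0, -0.1182, -0.0344, 0, 0, 0]]]' | python3 drive.py
```

```text
clock: 31.4
tcp_pos: [0.5511, -0.2799, 0.2199]
orientation: [3.14, 0.051, 0.002]
contact_force: [2.9, -0.8, -5.1]
grip_width: 0.0129
gripper_force: 49.5
clock: 31.9
tcp_pos: [0.5489, -0.2214, 0.2376]
orientation: [3.14, 0.049, 0.002]
contact_force: [-1.4, -1.5, 8.7]
grip_width: 0.0126
gripper_force: 51.4
```

To row units: -0.0591 m is -0.1182, -0.0482 m is -0.0964.

```bash
echo '[[[0, -0.025, 0.0014, 0, 0, 0], [0, -0.0496, 0.0056, 0, 0, 0], [0, -0.0734, 0.0126, 0, 0, 0], [0, -0.0964, 0.0224, 0, 0, 0], [0, -0.1182, 0.0346, 0, 0, 0]]]' | python3 drive.py
echo '[[[0, -0.01, 0.0074, 0, 0, 0], [0, -0.0202, 0.0146, 0, 0, 0], [0, -0.03, 0.023, 0, 0, 0], [0, -0.0388, 0.0314, 0, 0, 0], [0, -0.047, 0.0408, 0, 0, 0]]]' | python3 drive.py
echo '[[[0, -0.0052, 0.0056, 0, 0, 0], [0, -0.0096, 0.0114, 0, 0, 0], [0, -0.014, 0.017, 0, 0, 0], [0, -0.0178, 0.023, 0, 0, 0], [0, -0.0216, 0.029, 0, 0, 0]]]' | python3 drive.py
```

```text
clock: 32.4
tcp_pos: [0.5465, -0.1589, 0.2188]
orientation: [-3.136, -0.053, 0.003]
contact_force: [-1.5, 5.8, 4.4]
grip_width: 0.0129
gripper_force: 50.8
clock: 32.9
tcp_pos: [0.5457, -0.1352, 0.1974]
orientation: [-3.136, -0.053, 0.004]
contact_force: [0.6, 5.8, 0.0]
grip_width: 0.013
gripper_force: 50.3
clock: 33.4
tcp_pos: [0.5453, -0.1251, 0.1828]
orientation: [-3.137, -0.053, 0.004]
contact_force: [-0.5, 6.2, -1.6]
grip_width: 0.013
gripper_force: 50.0
```

To row units: 0.0114 m is 0.0228, -0.0063 m is -0.0126.

```bash
echo '[[[0, -0.003, 0.0048, 0, 0, 0], [0, -0.0056, 0.0096, 0, 0, 0], [0, -0.008, 0.014, 0, 0, 0], [0, -0.0102, 0.0184, 0, 0, 0], [0, -0.0126, 0.0228, 0, 0, 0]]]' | python3 drive.py
echo '[[[0, 0, 0.002, 0, 0, 0], [0, 0, 0.002, 0, 0, 0], [0, 0, 0.002, 0, 0, 0]]]' | python3 drive.py
```

```text
clock: 33.9
tcp_pos: [0.5452, -0.1205, 0.1734]
orientation: [-3.138, -0.051, 0.002]
contact_force: [-10.6, 7.1, 33.4]
grip_width: 0.0132
gripper_force: 54.9
clock: 34.2
tcp_pos: [0.5451, -0.1206, 0.1735]
orientation: [-3.136, -0.051, 0.001]
contact_force: [-9.6, 9.0, 29.7]
grip_width: 0.0129
gripper_force: 54.3
```

To row units: -0.003 m is -0.006.

```bash
echo '[[[0, 0, -0.006, 0, 0, 0], [0, 0, -0.006, 0, 0, 0]]]' | python3 drive.py 
echo '[[[0, 0, 0, 0, 0, 0], [0, 0, 0, 0, 0, 0], [0, 0, 0, 0, 0, 0]]]' | python3 drive.py 0.04
echo '[[[0, 0, -0.04, 0, 0, 0], [0, 0, -0.1, 0, 0, 0], [0, 0, -0.18, 0, 0, 0], [0, 0, -0.25, 0, 0, 0], [0, 0, -0.25, 0, 0, 0]]]' | python3 drive.py
echo '[[[0, 0, 0, 0, 0, 0], [0, 0, 0, 0, 0, 0]]]' | python3 drive.py
python3 - <<'E'
from h import *
go([.5215,.1516,.2],np.deg2rad(16.3));print(np.round(r.get_obs()["joints"],2))
p,W=cloud("top");c=p.reshape(-1,3).astype(int);Q=W.reshape(-1,3)
cv2.imwrite("pics/t9.png",p)
k=(Q[:,2]>.085)&(Q[:,2]<.105)&(Q[:,0]>.38)&(Q[:,0]<.7)&(Q[:,1]<0)&(Q[:,1]>-.25)&(c[:,0]>c[:,2]+30);print(np.median(Q[k][:,2]),cv2.minAreaRect((Q[k][:,:2]*1000).astype(np.float32)))
m=(np.linalg.norm(Q[:,:2]-[.522,.15],axis=1)<.08)&(Q[:,2]>.008)&(Q[:,2]<.03);print(cv2.minAreaRect((Q[m][:,:2]*1000).astype(np.float32)))
E
```

```text
clock: 34.4
tcp_pos: [0.545, -0.1204, 0.174]
orientation: [-3.139, -0.051, 0.002]
contact_force: [-1.3, 3.6, 0.3]
grip_width: 0.0128
gripper_force: 50.5
clock: 34.7
tcp_pos: [0.5457, -0.1221, 0.1742]
orientation: [3.14, 0.049, -0.0]
contact_force: [-1.4, 0.2, 1.1]
grip_width: 0.0399
gripper_force: 0.0
clock: 35.2
tcp_pos: [0.5475, -0.1233, 0.3035]
orientation: [3.139, 0.049, 0.011]
contact_force: [0.9, -0.2, -0.3]
grip_width: 0.0404
gripper_force: 0.0
clock: 35.4
tcp_pos: [0.5452, -0.1213, 0.2982]
orientation: [-3.141, -0.05, 0.003]
contact_force: [-0.4, 0.8, -0.3]
grip_width: 0.0397
gripper_force: 0.0
shift [-0.0148 -0.2735  0.0983] rot [7.0000e-04 1.7000e-03 1.3183e+00] dist 0.291
[-0.76  0.56  1.22  1.89 -0.59  1.12 -0.84]
0.09684034093213598 ((614.43798828125, -69.09536743164062), (126.62690734863281, 259.96435546875), 52.53376770019531)
((521.7025756835938, 149.46762084960938), (16.205232620239258, 134.09349060058594), 16.583053588867188)
```

View pics/t9.png

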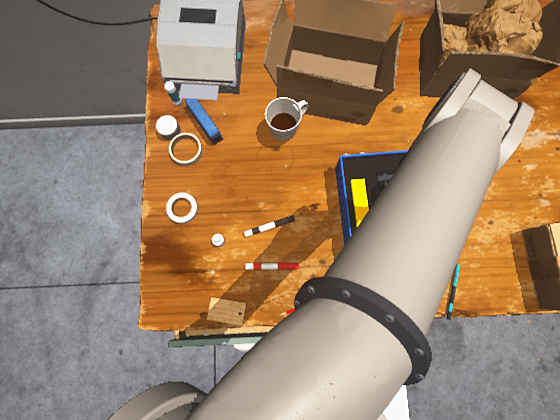

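The tray is back on the box with the slot clear (362,205). The black marker still lies at (270,226), and the small weight, white tape and red marker are where they were.

To row units: -0.24 m is -0.48, -0.0148 m is -0.0296, -0.7 rad is -0.1114.

```bash
echo '[[[-0.006, -0.09, 0, 0, 0, -0.0223], [-0.012, -0.18, 0, 0, 0, -0.0446], [-0.018, -0.28, 0, 0, 0, -0.0668], [-0.024, -0.38, 0, 0, 0, -0.0891], [-0.0296, -0.48, 0, 0, 0, -0.1114]]]' | python3 drive.py
echo '[[[0, 0, 0.06, 0, 0, -0.0223], [0, 0, 0.12, 0, 0, -0.0446], [0, 0, 0.16, 0, 0, -0.0668], [0, 0, 0.2, 0, 0, -0.0891], [0, 0, 0.2, 0, 0, -0.1114]]]' | python3 drive.py
echo '[[[0, 0, 0, 0, 0, -0.0223], [0, 0, 0, 0, 0, -0.0446], [0, 0, 0, 0, 0, -0.0668], [0, 0, 0, 0, 0, -0.0668], [0, 0, 0, 0, 0, -0.0668]]]' | python3 drive.py
python3 -c "
from h import *
go([.5215,.1516,.0775],np.deg2rad(16.4));print(np.round(r.get_obs()['joints'],2))"
```

```text
clock: 35.95
tcp_pos: [0.5222, 0.1194, 0.2983]
orientation: [2.93, 1.133, -0.002]
contact_force: [1.2, 0.5, -0.7]
grip_width: 0.0399
gripper_force: 0.0
clock: 36.45
tcp_pos: [0.521, 0.1172, 0.1958]
orientation: [-2.363, -2.068, 0.01]
contact_force: [-0.5, -0.5, -0.6]
grip_width: 0.0402
gripper_force: 0.0
clock: 36.95
tcp_pos: [0.5229, 0.1173, 0.1986]
orientation: [-1.893, -2.506, 0.001]
contact_force: [0.7, -0.1, 0.2]
grip_width: 0.0403
gripper_force: 0.0
shift [0.0334 0.0082 0.1211] rot [-0.0012 -0.0001 -0.0089] dist 0.126
[-0.87  0.46  0.68  2.02 -0.4   0.8   0.32]
```

To row units: 0.115 m is 0.23, 0.1 m is 0.2, -0.009 rad is -0.0014.

```bash
echo '[[[0.0668, 0.0164, 0.04, 0, 0, -0.0014], [0.0668, 0.0164, 0.1, 0, 0, -0.0014], [0.0668, 0.0164, 0.16, 0, 0, -0.0014], [0.0668, 0.0164, 0.2, 0, 0, -0.0014], [0.0668, 0.0164, 0.23, 0, 0, -0.0014]]]' | python3 drive.py
echo '[[[0, 0, 0.008, 0, 0, 0], [0, 0, 0.014, 0, 0, 0], [0, 0, 0.014, 0, 0, 0]]]' | python3 drive.py
echo '[[[0, 0, 0, 0, 0, 0], [0, 0, 0, 0, 0, 0], [0, 0, 0, 0, 0, 0], [0, 0, 0, 0, 0, 0]]]' | python3 drive.py 0.0 30
echo '[[[0, 0, -0.06, 0, 0, 0], [0, 0, -0.14, 0, 0, 0], [0, 0, -0.24, 0, 0, 0], [0, 0, -0.32, 0, 0, 0], [0, 0, -0.34, 0, 0, 0]]]' | python3 drive.py
echo '[[[0, 0, 0, 0, 0, 0], [0, 0, 0, 0, 0, 0]]]' | python3 drive.py
python3 - <<'E'
from h import *
go([.5405,-.074,.24],np.deg2rad(-87.8))
E
```

```text
clock: 37.45
tcp_pos: [0.5211, 0.1517, 0.0824]
orientation: [-1.879, -2.517, 0.004]
contact_force: [-0.1, 0.3, 0.4]
grip_width: 0.0399
gripper_force: 0.0
clock: 37.75
tcp_pos: [0.5223, 0.1519, 0.0777]
orientation: [1.877, 2.518, 0.001]
contact_force: [0.1, -0.4, -0.2]
grip_width: 0.0401
gripper_force: 0.0
clock: 38.15
tcp_pos: [0.5224, 0.1521, 0.0781]
orientation: [1.877, 2.519, 0.002]
contact_force: [-0.3, -0.0, 6.8]
grip_width: 0.0125
gripper_force: 32.0
clock: 38.65
tcp_pos: [0.5238, 0.152, 0.2516]
orientation: [1.876, 2.517, 0.01]
contact_force: [0.8, 0.6, 0.3]
grip_width: 0.0127
gripper_force: 31.2
clock: 38.85
tcp_pos: [0.521, 0.1521, 0.2462]
orientation: [-1.875, -2.519, 0.002]
contact_force: [-0.1, -0.5, -0.4]
grip_width: 0.0129
gripper_force: 31.2
shift [-0.2222 -0.0462  0.0062] rot [-1.2000e-03 -1.2000e-03 -1.3183e+00] dist 0.227
```

To row units: -0.2222 m is -0.4444, -0.178 m is -0.356, 0.7 rad is 0.1114.

```bash
echo '[[[-0.088, -0.018, 0, 0, 0, 0.0223], [-0.176, -0.036, 0, 0, 0, 0.0446], [-0.264, -0.054, 0, 0, 0, 0.0668], [-0.356, -0.074, 0, 0, 0, 0.0891], [-0.4444, -0.0924, 0, 0, 0, 0.1114]]]' | python3 drive.py
echo '[[[0, 0, 0, 0, 0, 0.0223], [0, 0, 0, 0, 0, 0.0446], [0, 0, 0, 0, 0, 0.0668], [0, 0, 0, 0, 0, 0.0891], [0, 0, 0, 0, 0, 0.1114]]]' | python3 drive.py
echo '[[[0, 0, 0, 0, 0, 0.0223], [0, 0, 0, 0, 0, 0.0446], [0, 0, 0, 0, 0, 0.0668], [0, 0, 0, 0, 0, 0.0675], [0, 0, 0, 0, 0, 0.0675]]]' | python3 drive.py
echo '[[[0, 0, 0, 0, 0, 0], [0, 0, 0, 0, 0, 0]]]' | python3 drive.py
python3 - <<'E'
from h import *
go([.5405,-.074,.154],np.deg2rad(-87.8))
p,W=cloud("side");cv2.imwrite("pics/s10.png",cv2.resize(p[80:240,180:400],None,fx=3,fy=3))
E
```

```text
clock: 39.35
tcp_pos: [0.5401, -0.0759, 0.2453]
orientation: [-2.631, -1.715, 0.005]
contact_force: [0.1, 1.1, -0.4]
grip_width: 0.0127
gripper_force: 31.2
clock: 39.85
tcp_pos: [0.5402, -0.0742, 0.2452]
orientation: [3.061, 0.708, -0.006]
contact_force: [0.5, 0.2, -0.6]
grip_width: 0.0129
gripper_force: 31.2
clock: 40.35
tcp_pos: [0.5406, -0.0742, 0.2459]
orientation: [3.14, 0.063, -0.004]
contact_force: [-0.6, 0.4, -0.1]
grip_width: 0.0125
gripper_force: 31.2
clock: 40.55
tcp_pos: [0.5411, -0.0743, 0.247]
orientation: [-3.141, -0.061, 0.0]
contact_force: [0.7, 0.3, -0.5]
grip_width: 0.0124
gripper_force: 31.2
shift [-0.0005 -0.0003  0.093 ] rot [-0.0004  0.0003  0.0002] dist 0.093
```

View pics/s10.png

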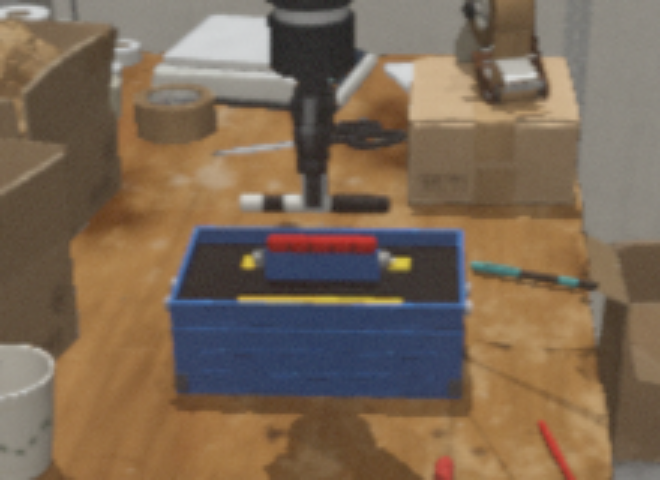

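The marker is held level and along the box (crop (315,203)), and the tray is closed squarely on it. Next I lower the marker.

To row units: 0.085 m is 0.17, 0.08 m is 0.16.

```bash
echo '[[[0, 0, 0.06, 0, 0, 0], [0, 0, 0.1, 0, 0, 0], [0, 0, 0.14, 0, 0, 0], [0, 0, 0.16, 0, 0, 0], [0, 0, 0.17, 0, 0, 0]]]' | python3 drive.py
echo '[[[0, 0, 0.006, 0, 0, 0], [0, 0, 0.012, 0, 0, 0], [0, 0, 0.016, 0, 0, 0], [0, 0, 0.018, 0, 0, 0], [0, 0, 0.018, 0, 0, 0]]]' | python3 drive.py
echo '[[[0, 0, 0, 0, 0, 0], [0, 0, 0, 0, 0, 0], [0, 0, 0, 0, 0, 0]]]' | python3 drive.py 0.026
echo '[[[0, 0, -0.03, 0, 0, 0], [0, 0, -0.08, 0, 0, 0], [0, 0, -0.16, 0, 0, 0], [0, 0, -0.24, 0, 0, 0], [0, 0, -0.28, 0, 0, 0]]]' | python3 drive.py
echo '[[[0, -0.09, 0, 0, 0, 0], [0, -0.18, 0, 0, 0, 0], [0, -0.28, 0, 0, 0, 0], [0, -0.38, 0, 0, 0, 0], [0, -0.48, 0, 0, 0, 0]]]' | python3 drive.py
echo '[[[0, -0.09, 0, 0, 0, 0], [0, -0.18, 0, 0, 0, 0], [0, -0.18, 0, 0, 0, 0], [0, -0.18, 0, 0, 0, 0]]]' | python3 drive.py
python3 - <<'E'
from h import *
p,W=cloud("top");cv2.imwrite("pics/t11.png",p)
c=p.reshape(-1,3).astype(int);Q=W.reshape(-1,3)
k=(Q[:,2]>.085)&(Q[:,2]<.105)&(Q[:,0]>.38)&(Q[:,0]<.7)&(Q[:,1]<0)&(Q[:,1]>-.25)&(c[:,0]>c[:,2]+30);print(np.median(Q[k][:,2]),cv2.minAreaRect((Q[k][:,:2]*1000).astype(np.float32)))
k=(Q[:,2]>.084)&(Q[:,2]<.1)&(abs(Q[:,0]-.5405)<.09)&(abs(Q[:,1]+.076)<.022)&(c.max(1)-c.min(1)<50);q=Q[k];print(np.percentile(q[:,2],[50,95]),cv2.minAreaRect((q[:,:2]*1000).astype(np.float32)))
E
```

```text
clock: 41.1
tcp_pos: [0.541, -0.0742, 0.1617]
orientation: [-3.141, -0.059, 0.001]
contact_force: [-0.9, -0.0, -0.5]
grip_width: 0.0127
gripper_force: 31.2
clock: 41.6
tcp_pos: [0.5413, -0.0742, 0.1534]
orientation: [-3.141, -0.059, -0.0]
contact_force: [0.1, 0.6, -0.2]
grip_width: 0.013
gripper_force: 31.2
clock: 41.9
tcp_pos: [0.5413, -0.0742, 0.1533]
orientation: [-3.141, -0.058, -0.0]
contact_force: [-0.1, -1.3, -0.1]
grip_width: 0.0258
gripper_force: 0.0
clock: 42.4
tcp_pos: [0.5419, -0.0753, 0.2973]
orientation: [3.141, 0.057, 0.006]
contact_force: [-0.1, -0.1, -0.2]
grip_width: 0.0257
gripper_force: 0.0
clock: 42.9
tcp_pos: [0.5319, 0.1675, 0.2944]
orientation: [-3.14, -0.058, -0.001]
contact_force: [0.5, -0.4, -0.1]
grip_width: 0.026
gripper_force: 0.0
clock: 43.3
tcp_pos: [0.5287, 0.2565, 0.2939]
orientation: [3.14, 0.062, 0.001]
contact_force: [0.4, -0.4, 0.6]
grip_width: 0.026
gripper_force: 0.0
0.0968923359439568 ((542.357666015625, -121.8001480102539), (271.3725891113281, 171.5785675048828), 2.264582395553589)
[0.08973558 0.09341925] ((540.2099609375, -79.2598876953125), (32.68077850341797, 177.92172241210938), 86.87367248535156)
```

View pics/t11.png

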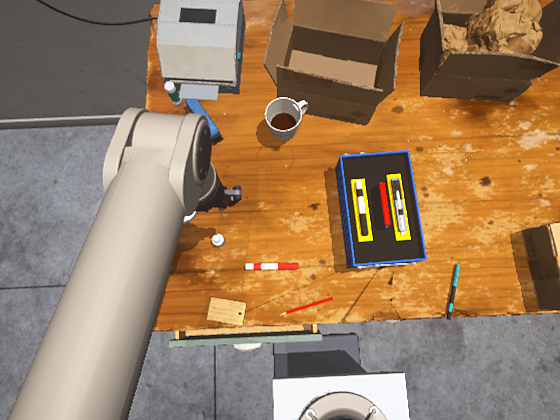

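The black marker lies in the tray slot (362,210), and the tray rim height and position match the closed picture taken at the start. The robot is clear, so I hand in.

```bash
python3 -c "
from bench import r
print(r.hand_in())"
```

```text
the job is handed in; nothing more can be done
None
```

The job is handed in at about 43 s: the tape measure, large weight and label roll are seated in their cut-outs, the tray is fully home, the black marker lies in its slot, and the look-alikes were left where they were; no verdict came back.

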